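# Clip the tiffin carrier's lid to its post with the fork tool

### The arm

A 6-joint arm with a two-finger parallel gripper is mounted at the origin on the work surface. World frame = base frame: x ahead of the robot, y to its left, z up, the work surface at z = 0. Lengths are in m, angles in rad, forces in N, time in s.
With the tool pointing down it reaches from about 0.35 to 0.775 m from the base axis. Payload 5.5 kg.
Tool frame: the origin (TCP) lies at the very end of the fingers, on their centre line; the grasp point (between the pads) lies 19 mm behind it (robot.tcp_to_grasp is the distance from the TCP to the grasp point, in m); z points along the fingers, y is the direction in which the jaws open and shut (so a half turn about z gives the same grasp; the last joint's range is limited). The gripper opens to 85 mm and grips with 20 to 120 N. Pads are 22 mm wide; open, the fingers measure 114 mm over their backs; the gripper's body (76 mm by 85 mm) begins 54 mm behind the grasp point. The pads swing forward as they close: fully open they stand 13 mm farther back than shut.
Start: joints at [0.992, 0.313, 0.046, 1.304, 0, 1.431], TCP at [0.244, 0.521, 0.203] pointing down, gripper open.
Joint ranges: [-2.76, 2.76], [-0.86, 1.69], [-1.03, 1.26], [-2.2, 2.34], [-1.47, 1.5], [-3.14, 3.14]. Speed limits (rad/s): [2.57, 2.57, 3.14, 3.14, 3.14, 3.14].

### API

Orientations are given as a unit quaternion [x, y, z, w].
In Python, from station import robot gives the robot as it stands. The module is installed in compiled form; this text tells all that it offers. Calls block until the motion is done:
- robot.goto(position, orientation): joint-space move of the TCP to a pose.
- robot.move_l(position, rot=None, speed=0.15): straight line of the TCP; rot=None keeps the orientation; speed is the mean speed in m/s.
- robot.movej(angles): joint-space move.
- robot.open() and robot.clamp(newtons=None): open the fingers fully, or close them until they stop; newtons is the grip in N (None keeps the last).
- robot.wait(seconds).
- robot.solve_ik(position, orientation): joint angles nearest the present ones, or None.
- robot.get_image(name): name is "side" or "top"; returns a dict with "img" (384x512x3 uint8, blue, green, red), "intrinsics" (3x3 intrinsics, pixels), "D" ([k1, k2, p1, p2, k3] as OpenCV has them; the pictures are not rectified), "pose" (4x4, takes a point from camera to world coordinates). Camera axes: x right, y down, z forward; pixel columns grow to the right and rows downward; lengths in m; the calibration is good to about 2 mm. A picture is of the moment at which its call begins. There is no depth.
A pose or a line that the arm cannot do raises robot.Unreachable and nothing moves.
- robot.close_job(): hands the job in, once; it reports no verdict.
Readings, each from a call of its own:
- robot.current_time(): time.
- robot.current_joint_positions(): joint angles.
- robot.current_joint_vel(): joint speeds.
- robot.current_effort(): joint torques, N m.
- robot.current_position(): TCP position.
- robot.current_eef_rot(): TCP orientation.
- robot.current_force(): force on the tool from outside, world axes, zero at the start.
- robot.current_moment(): the same for the moment, N m.
- robot.current_gripper_width(): finger opening in m.
Only numpy, scipy, OpenCV 4.12 (cv2) and the standard library are available. Lean on these libraries where they do the work, as an engineer would, in place of code of your own. Each camera call takes 0.05 s, during which the arm holds its last target. There are 200 camera calls.

### The job

Lock the tiffin carrier's lid: take the blue-handled fork tool from the yellow trivet and with it slide the red split clip along the lid onto the brass-headed post until it snaps fully home. Keep the fork pressing on the seated clip at about 12 N for a second to be sure it has bottomed, never pushing it with more than 25 N and never with the fingers, then lay the tool flat back on the middle of the trivet without dropping it, leaving the other things where they are.

Things in the scene. Friction and masses are not known exactly. Their poses are not given: they have to be found in the camera images.
- post (a point): Post on the flat round lid (164 mm) of the fixed steel tiffin carrier, lid top 125 mm above the board. Point: post axis at the lid's top face; z up, x roughly the push direction. Neck 20 mm in diameter (the groove, 9 mm high) under a brass head, 26 mm, top 19 mm above the lid. Lid and post have up to 10 mm of play along x, some of it already taken up: they shift at about 4 N until they stop.
- clip: Loose red flat spring clip, 7 mm thick, 50 g, lying on the lid on the robot's side of the post, mouth to the post. Origin: underside, bore centre (on the post's axis when home). x points out of the mouth (push direction), z up. Sprung jaws reach x = +18, y = +-19 mm. Pushed on, the resistance rises to some 8 to 14 N, falls as it snaps, then rises steeply as the back meets the neck (home).
- clip_rear (a point): Middle of the red clip's flat rear face (clip x = -24 mm, 3.5 mm above its underside; axes as the clip), on which the two fork tines press. The face is 34 mm wide (y = +-17 mm); a tail 10 mm wide sticks out 10 mm backwards from its middle, to lie between the tines.
- tool_grip (a point): Centre of the blue handle of the loose fork tool (about 110 to 200 g), which lies flat on the trivet. x points to the fork, z up. Handle 18 mm wide (y), 18 mm high, x = -50 to +40 mm; this centre is 25 mm above the tool's underside. A heel at the rear end and the steel yoke (x = +38 to +50 mm, 34 mm wide) reach down to the underside.
- fork_tip (a point): Point midway between the front ends of the fork tool's two tines, at half their height; axes as the tool; 75 mm ahead of the handle's centre and 20.5 mm below it. Tines: straight, 8 mm wide, 9 mm high, their undersides level with the tool's underside, 18 mm clear between them (y = +-9 to +-17 mm), flat front ends.
- trivet: Fixed round mustard-yellow silicone trivet, 170 mm in diameter, 8 mm thick, on the board. Origin at the centre of its underside, z up.
- jar: Bystander: clear plastic jar with green cap, 84 mm across, 130 mm high; origin under its centre.
- pot: Bystander: terracotta-coloured ceramic pot, 100 mm across (two side handles besides), 85 mm high; origin under its centre.
- katori: Bystander: small steel bowl, 72 mm across, 34 mm high; origin under its centre.
- tumbler: Bystander: brass tumbler, 68 mm across, 90 mm high; origin under its centre.
- tin: Bystander: yellow spice tin, 70 mm across, 85 mm high; origin under its centre.
- ladle: Bystander: steel ladle lying on the board, about 270 mm long; origin near the middle of its handle.
Things that resemble listed ones, but are neither listed nor needed, are in the scene too. Of the things shaped like the part that bears tool_grip, the blue one is meant.

How it is judged:
On the way, in this order (a step that is already met when the one before it is completed fails the run):
1. the fork tool is picked up off the trivet (z of tool_grip in the frame of trivet above 0.06 m and contact force between the fingers and tool above 1 N), for 0.2 s.
2. the clip sits home on the post (within 2.5 mm of its axis, flat on the lid) and the held fork presses on it with 9 to 16 N for half a second (horizontal distance between clip and post below 0.0025 m and distance between clip and post below 0.004 m and contact force between tool and clip between 9 and 16 N and contact force between the fingers and tool above 1 N), for 0.5 s.
At the end, for the whole second after the job is handed in: The clip is snapped home on the post, its bore centre within 2.5 mm of the post's axis and flat on the lid; the fork tool lies flat and at rest on the trivet, its handle centre within 45 mm of the trivet's centre; nothing is held (horizontal distance between clip and post below 0.0025 m and distance between clip and post below 0.004 m and angle between clip's own z axis and vertical below 0.15 rad and horizontal distance between tool_grip and trivet below 0.045 m and z of tool_grip in the frame of trivet between 0.028 and 0.038 m and angle between tool_grip's own z axis and vertical below 0.12 rad and linear speed of each of tool, clip below 0.02 m/s); the robot touches nothing.
It fails at once if the fork pushes the clip with more than 25 N (contact force between tool and clip above 25 N).
It fails at once if the robot itself touches the clip (only the fork may push it) (contact force between any of the fingers, the arm and clip above 0.5 N).
It fails at once if the tool is let go more than 30 mm above its place on the trivet, or falls below the trivet ((z of tool_grip in the frame of trivet above 0.063 m and contact force between the fingers and tool below 0.05 N) or z of tool_grip in the frame of trivet below 0.022 m).
It fails at once if a bystander is moved by more than 30 mm (distance of any of jar, pot, katori, tumbler, tin, ladle from where it was at the start of the episode above 0.03 m).
It also fails if it takes over 72 s, if anything falls off the work surface, if the arm or the gripper's body presses on something with over 40 N, if the wrist force passes 120 N, or if a joint passes its speed limit or range.

## Working session

There is one attempt and no reset: what is moved stays moved. The work goes in short steps, each a Python script; the robot and the scene stay as the last script left them, time stands still between calls to the robot, and variables do not carry over. Pictures are saved under pics/ and viewed, about 8 in all and at most 12, crops included, and the job is handed in when it is done.

```bash
mkdir -p pics; ls
python3 - <<'E'
from station import robot
import cv2,numpy as np,pickle
for n in("side","top"):
    r=robot.get_image(n); cv2.imwrite(f"pics/{n}0.png",r["img"]); pickle.dump(r,open(f"{n}0.pkl","wb"))
    print(n,np.round(r["intrinsics"],1).tolist(),np.round(r["D"],4),np.round(r["pose"],4).tolist())
print(robot.current_time(),robot.current_eef_rot(),robot.current_force(),robot.current_gripper_width(),robot.tcp_to_grasp)
E
```

```text
pics
side [[488.9, 0.0, 255.1], [0.0, 488.9, 192.3], [0.0, 0.0, 1.0]] [-0.1344  0.      0.      0.      0.    ] [[0.9776, -0.1156, 0.1756, 0.249], [-0.2097, -0.4743, 0.855, -1.3811], [-0.0156, -0.8728, -0.4879, 0.8771], [0.0, 0.0, 0.0, 1.0]]
top [[400.7, 0.0, 257.6], [0.0, 400.7, 189.9], [0.0, 0.0, 1.0]] [-0.0751  0.      0.      0.      0.    ] [[0.0203, -0.9912, 0.1308, 0.379], [-0.9997, -0.0219, -0.0106, -0.0702], [0.0134, -0.1306, -0.9914, 1.0999], [0.0, 0.0, 0.0, 1.0]]
0.1 [ 2.17659412e-01  9.76024440e-01 -7.70998215e-04 -2.79712198e-04] [-0.59381526 -0.55970032 -0.6194315 ] 0.0854697948216885 0.0187
```

View pics/top0.png

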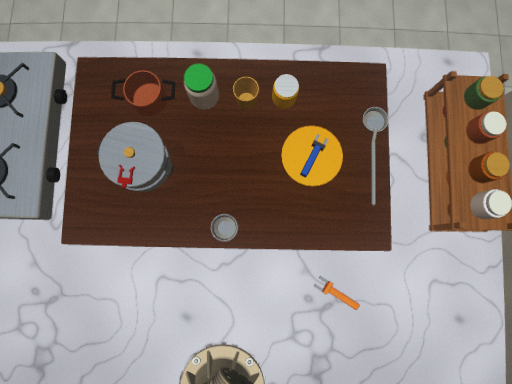

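View pics/side0.png

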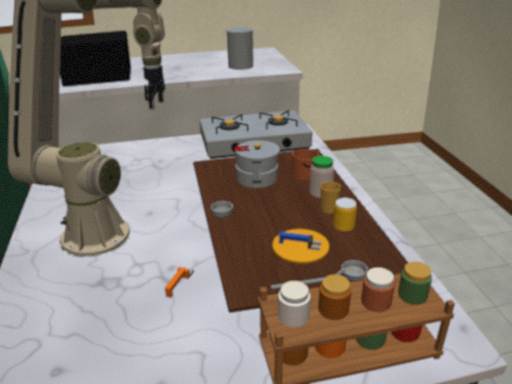

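The top picture shows the blue-handled tool on the yellow trivet at (313,157). The red clip is at (125,176) on the lid, with the brass post at (129,153). The only look-alike is the orange-handled fork on the worktop at (340,293). The blue one on the trivet fits the description, and I'll confirm that in one crop while measuring.

```bash
cat > h.py <<'E'
import cv2,numpy as np
from scipy.spatial.transform import Rotation as R
def ray(r,uv):
    p=cv2.undistortPoints(np.array(uv,float).reshape(-1,1,2),r["intrinsics"],np.array(r["D"])).reshape(-1,2)
    d=np.c_[p,np.ones(len(p))]@r["pose"][:3,:3].T
    return r["pose"][:3,3],d
def cast(r,uv,z):
    o,d=ray(r,uv); return o+d*((z-o[2])/d[:,2])[:,None]
def tri(ra,ua,rb,ub):
    (o1,d1),(o2,d2)=ray(ra,ua),ray(rb,ub); d1,d2=d1[0],d2[0]
    s=np.linalg.lstsq(np.c_[d1,-d2],o2-o1,rcond=None)[0]
    a,b=o1+s[0]*d1,o2+s[1]*d2
    return (a+b)/2,np.linalg.norm(a-b)
def mask(img,kind):
    h=cv2.cvtColor(img,cv2.COLOR_BGR2HSV); lo,hi={"blue":((105,120,50),(130,255,255)),"yellow":((20,180,120),(30,255,255)),
      "red":((172,150,80),(180,255,255)),"brass":((12,120,120),(24,255,255))}[kind]
    m=cv2.inRange(h,lo,hi)
    if kind=="red": m|=cv2.inRange(h,(0,170,100),(4,255,255))
    return m
def blob(m,roi):
    u0,v0,u1,v1=roi; k=np.zeros_like(m); k[v0:v1,u0:u1]=m[v0:v1,u0:u1]
    n,l,s,c=cv2.connectedComponentsWithStats(k); i=1+np.argmax(s[1:,4]); return l==i,s[i],c[i]
def pts(m): v,u=np.nonzero(m); return np.c_[u,v].astype(float)
def pca(P):
    c=P.mean(0); w,V=np.linalg.eigh(np.cov((P-c).T)); return c,V[:,1],np.sqrt(w)
E
python3 - <<'E'
from h import *; import pickle
t,s=[pickle.load(open(f"{n}0.pkl","rb")) for n in("top","side")]
hs=cv2.cvtColor(t["img"],cv2.COLOR_BGR2HSV)
for n,(u,v) in dict(triv=(300,170),head=(129,153),clip=(125,176),handle=(310,163),triv2=(330,170)).items(): print(n,hs[v,u])
def ell(r,roi):
    h=cv2.cvtColor(r["img"],cv2.COLOR_BGR2HSV); m,st,c=blob(cv2.inRange(h,(18,150,100),(30,255,255)),roi)
    hull=cv2.convexHull(pts(m).astype(np.float32)); return cv2.fitEllipse(hull),hull
et,ht=ell(t,(270,115,350,195)); es,hsd=ell(s,(260,222,340,270))
P=cast(t,ht.reshape(-1,2),.008); (c,rad)=cv2.minEnclosingCircle(P[:,:2].astype(np.float32)); print("trivet top",c,rad,P[:,:2].mean(0), "side",cast(s,es[0],.008), "tri",tri(t,et[0],s,es[0]))
for r,roi,n in((t,(290,125,335,185),"top"),(s,(270,225,330,255),"side")):
    m,st,cc=blob(mask(r["img"],"blue"),roi); P=cast(r,pts(m),.008+.030)[:,:2]; c,a,w=pca(P); q=(P-c)@a
    print("handle",n,st,c,a,np.rad2deg(np.arctan2(a[1],a[0])),np.ptp(q),w, c+a*(q.max()+q.min())/2)
for r,roi,n in((t,(105,155,145,195),"top"),(s,(225,140,260,160),"side")):
    m,st,cc=blob(mask(r["img"],"red"),roi); print("clip",n,st,cc); P=cast(r,pts(m),.132)[:,:2]; print(P.min(0),P.max(0))
for r,roi,n in((t,(115,143,142,162),"top"),(s,(248,138,270,152),"side")):
    m,st,cc=blob(mask(r["img"],"brass"),roi); print("head",n,st,cc,cast(r,cc,.144))
    
a=cv2.resize(t["img"][125:190,280:345],None,fx=6,fy=6,interpolation=cv2.INTER_CUBIC); b=cv2.resize(t["img"][130:195,95:160],None,fx=6,fy=6,interpolation=cv2.INTER_CUBIC)
cv2.imwrite("pics/crop0.png",np.hstack([a,b]))
E
```

```text
triv [ 21 215 223]
head [ 20 169 186]
clip [103  24 149]
handle [111 195 170]
triv2 [ 21 218 221]
trivet top (0.6244627237319946, -0.23083874583244324) 0.08709821105003357 [ 0.62381266 -0.22514841] side [[ 0.62706049 -0.21545666  0.008     ]] tri (array([ 0.62188116, -0.2291301 ,  0.01809628]), np.float64(0.0014793083149307884))
handle top [301 145  20  31 195] [ 0.60472449 -0.2234974 ] [-0.89923979  0.43745605] 154.0583202802312 0.09205258330243815 [0.00457843 0.02688816] [ 0.60486291 -0.22356473]
handle side [280 232  29  10 137] [ 0.60448331 -0.20439459] [-0.90441683  0.42664997] 154.74485437653436 0.0886007057418571 [0.00867189 0.02624786] [ 0.60661756 -0.2054014 ]
clip top [118 166  17  22 132] [124.71212121 178.28030303]
[0.5066021  0.22511193] [0.55875188 0.26316925]
clip side [234 146   7   4  19] [237.42105263 147.84210526]
[0.51022679 0.26131001] [0.53529969 0.29223672]
head top [124 147  10  10  77] [128.51948052 151.64935065] [[0.59263507 0.2374721  0.144     ]]
head side [255 144   5   3  15] [257. 145.] [[0.59553786 0.25515452 0.144     ]]
```

View pics/crop0.png

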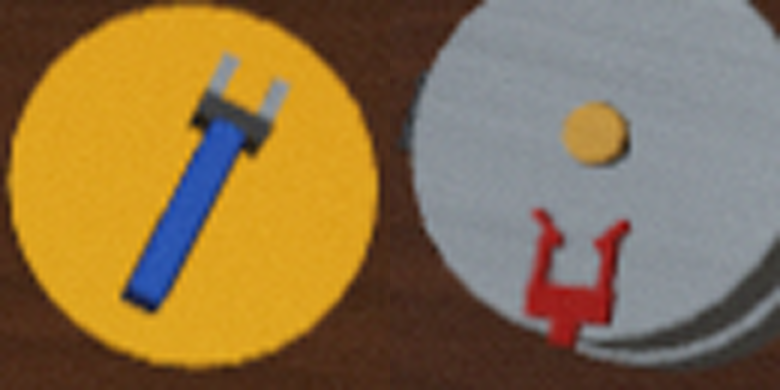

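The crop confirms it: the blue handle with the dark yoke and steel tines lies on the trivet, tines to the upper right at about (318,137) and (327,141). The red clip's mouth faces the post, its rear face runs roughly from (118,183) to (131,184), and its tail end is near (124,186). Next I'll triangulate heights, since the side view suggests the board is about 10 mm thick, and work out the clip's axis.

Run:
```python
from h import *; import pickle
from station import robot
t,s=[pickle.load(open(f"{n}0.pkl","rb")) for n in("top","side")]
bt=blob(mask(t["img"],"blue"),(290,125,335,185)); bs=blob(mask(s["img"],"blue"),(270,225,330,255))
print("handle tri",tri(t,bt[2],s,bs[2]))
print("head tri",tri(t,[128.52,151.65],s,[257,145]))
for zb in (0.01,0.012,.015):
    P=cast(t,pts(bt[0]),zb+.008+.034)[:,:2]; c,a,w=pca(P); a=a if a[0]>0 else -a; q=(P-c)@a; m=c+a*(q.max()+q.min())/2
    ang=np.arctan2(a[1],a[0]); g=m+.005*a
    print(zb,"len",np.ptp(q),"mid",m,"grip",g,"yaw",np.rad2deg(ang))
    k=pts(blob(mask(t["img"],"red"),(105,155,145,195))[0]); K=cast(t,k,zb+.132)[:,:2]
    h=cast(t,[128.52,151.65],zb+.142)[0,:2]
    yaws=np.deg2rad(np.arange(-20,10,1.)); best=[]
    for y in yaws:                         # symmetry axis: minimal width rectangle
        A=np.array([[np.cos(y),np.sin(y)],[-np.sin(y),np.cos(y)]]); Q=K@A.T; best.append(np.ptp(Q[:,1])*np.ptp(Q[:,0]))
    y=yaws[np.argmin(best)]; rect=cv2.minAreaRect((K*1000).astype(np.float32))
    c0=K.mean(0); print(" head",h,"clip cen",c0,"rect",rect,"minyaw",np.rad2deg(y),"line cen->post yaw",np.rad2deg(np.arctan2(*(h-c0)[::-1])))
    for yy in(-4,-8,-12):
        y=np.deg2rad(yy); A=np.array([[np.cos(y),np.sin(y)],[-np.sin(y),np.cos(y)]]); Q=(K-h)@A.T; print("  ",yy,np.round(Q.min(0)*1e3,1),np.round(Q.max(0)*1e3,1), Q.mean(0)*1e3, [(Q[(Q[:,0]>a)&(Q[:,0]<=a+.006)][:,1].mean()*1e3).round(1) for a in np.arange(Q[:,0].min()-1e-6,Q[:,0].max()-.003,.006)])
for yaw in(-26,154):
    f=np.deg2rad(yaw); print(yaw,robot.solve_ik([.608,-.222,.15],[np.cos(f/2),np.sin(f/2),0,0]))
for yaw in(-8,172):
    f=np.deg2rad(yaw); print(yaw,robot.solve_ik([.48,.25,.15],[np.cos(f/2),np.sin(f/2),0,0]))
```

```text
handle tri (array([ 0.60070706, -0.22146231,  0.05029594]), np.float64(0.0025979598300031486))
head tri (array([0.59086697, 0.23448029, 0.15322791]), np.float64(0.0005830348044090333))
0.01 len 0.09083894890389949 mid [ 0.60188487 -0.22154236] grip [ 0.60638107 -0.22372964] yaw -25.94167971976883
 head [0.59084538 0.23489598] clip cen [0.52682446 0.24314942] rect ((530.8482666015625, 241.90261840820312), (34.750614166259766, 52.15729522705078), 84.38987731933594) minyaw -6.000000000000001 line cen->post yaw -7.3459288537396095
   -4 [-86.3 -15.3] [-34.8  20.3] [-64.44070258   3.76745797] [np.float64(5.0), np.float64(3.3), np.float64(4.6), np.float64(3.5), np.float64(3.8), np.float64(1.0), np.float64(7.0), np.float64(2.8), np.float64(-2.6)]
   -8 [-86.6 -17.7] [-33.6  17. ] [-64.54653285  -0.73687554] [np.float64(-0.8), np.float64(-0.2), np.float64(-0.6), np.float64(-0.6), np.float64(-2.8), np.float64(-0.4), np.float64(3.4), np.float64(0.0), np.float64(-9.0)]
   -12 [-86.5 -21.4] [-32.3  14.4] [-64.3378989   -5.23761908] [np.float64(-6.3), np.float64(-3.3), np.float64(-5.2), np.float6
[... 1732 characters left out ...]
935] [np.float64(-0.8), np.float64(0.1), np.float64(-0.4), np.float64(-0.9), np.float64(-3.8), np.float64(1.6), np.float64(1.7), np.float64(1.3), np.float64(-8.9)]
   -12 [-86.  -21.3] [-32.1  14.3] [-63.99414547  -5.19142132] [np.float64(-6.2), np.float64(-3.3), np.float64(-5.1), np.float64(-6.7), np.float64(-4.4), np.float64(-7.3), np.float64(4.1), np.float64(-5.6), np.float64(-12.2)]
-26 [-0.4740054   0.47261022  0.15353054  1.25171665  0.          3.12137286]
154 [-0.4740054   0.47261022  0.15353054  1.25171665  0.         -0.02021979]
-8 [ 0.33181233  0.26935605 -0.14458246  1.15685782  0.         -2.67015398]
172 [ 0.33181233  0.26935605 -0.14458246  1.15685782  0.          0.47143867]
```

Board height comes out at about 10 mm: the head triangulates to z 0.153 and the handle to z 0.050. The handle measures 90 mm long, which matches the spec. The clip's axis has yaw of about -7.5° and passes through the post. Now I'll pick up the tool.

```bash
cat >> h.py <<'E'
def quat(deg): f=np.deg2rad(deg+180); return [np.cos(f/2),np.sin(f/2),0,0]   # gripper pointing down, tool x at yaw deg
E
python3 - <<'E'
from h import *; from station import robot
q=quat(-25.9); g=[.6063,-.2237]
robot.goto(g+[.16],q); robot.move_l(g+[.06],speed=.15); robot.move_l(g+[.0245],speed=.06)
f0=robot.current_force(); print("pre",f0,robot.current_position(),robot.current_time())
robot.clamp(100); robot.wait(.2)
print("grip",robot.current_gripper_width(),robot.current_force(),robot.current_position())
robot.move_l(g+[.10],speed=.1); robot.wait(.3); print(robot.current_gripper_width(),robot.current_force(),robot.current_moment(),robot.current_position(),robot.current_time())
ims=[]
for n,(u0,v0) in(("top",(260,100)),("side",(240,160))):
    r=robot.get_image(n); ims.append(cv2.resize(r["img"][v0:v0+100,u0:u0+100],None,fx=4,fy=4,interpolation=cv2.INTER_CUBIC))
cv2.imwrite("pics/held.png",np.hstack(ims))
E
```

```text
pre [ 0.22724228 -0.72998256  0.0501862 ] [ 0.60631139 -0.22373094  0.02442099] 4.5667
grip 0.01451198833580157 [-1.55492858 -0.24650888  5.14950371] [ 0.60642153 -0.22386941  0.0250511 ]
0.014262693599417214 [-0.25693118 -0.18053269 -1.52726848] [-0.00775698  0.01311367 -0.00377194] [ 0.60599809 -0.22354024  0.09939414] 6.625
```

View pics/held.png

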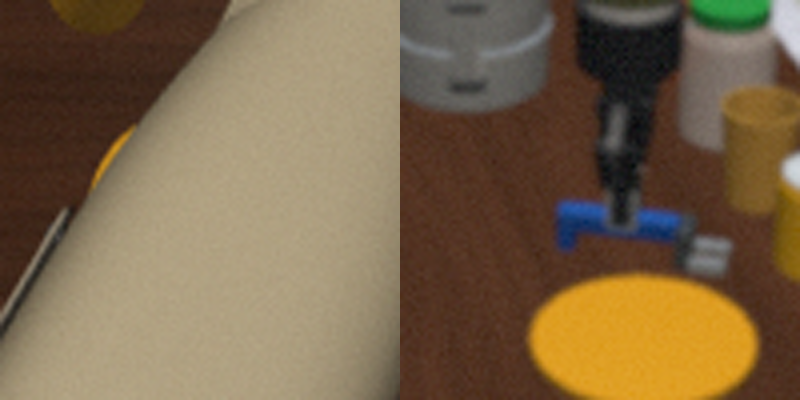

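The tool is held level, clear of the trivet (side view: blue handle horizontal, tines forward). The arm hides it in the top view. Next is the pre-push pose behind the clip, with its height taken relative to the trivet pick (117 mm plus 1.5 mm clearance).

Run:
```python
from h import *; from station import robot
yaw=-7.5; q=quat(yaw); d=np.array([np.cos(np.deg2rad(yaw)),np.sin(np.deg2rad(yaw))]); h=np.array([.5908,.2349])
p=h-.170*d
robot.move_l([.606,-.2237,.25],speed=.25); robot.goto([*p,.25],q); robot.move_l([*p,.144],speed=.1); robot.wait(.4)
print(robot.current_position(),robot.current_force(),robot.current_moment(),robot.current_time())
ims=[]
for n,(u0,v0) in(("top",(80,115)),("side",(200,110))):
    r=robot.get_image(n); ims.append(cv2.resize(r["img"][v0:v0+100,u0:u0+100],None,fx=4,fy=4,interpolation=cv2.INTER_CUBIC))
    import pickle; pickle.dump(r,open(f"{n}1.pkl","wb"))
cv2.imwrite("pics/pre.png",np.hstack(ims))
```

```text
[0.42235078 0.25714597 0.14417686] [-0.15251471 -0.52465091 -1.33484403] [0.00504619 0.01687963 0.0174795 ] 10.95
```

View pics/pre.png

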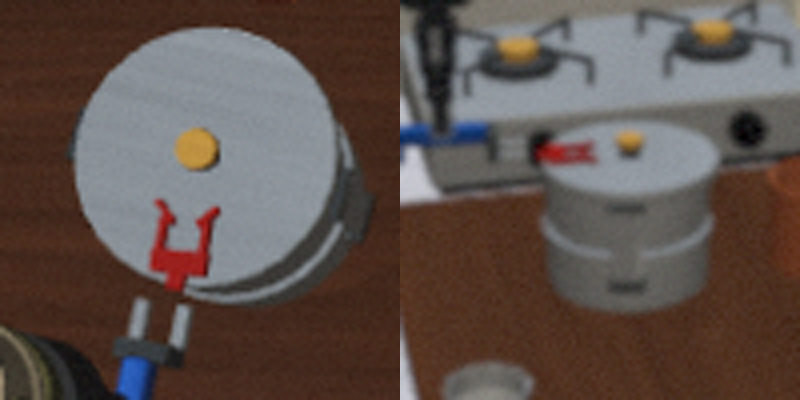

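The pre-push view shows the tine ends at crop (141,298) and (184,306), the yoke ends near (116,345) and (187,358), and the clip tail end at (176,290). The fork seems to sit a few mm left of the clip axis and slightly rotated, so I'll measure that.

Run:
```python
from h import *; import pickle
t=pickle.load(open("top1.pkl","rb")); f=lambda u,v:[(u+.5)/4-.5+80,(v+.5)/4-.5+115]
zl=.135
h=np.array([.5908,.2349])
def show(n,P,yaw=-7.5):
    y=np.deg2rad(yaw);d=np.array([np.cos(y),np.sin(y)]);l=np.array([-d[1],d[0]])
    for a,p in zip(n,P): e=p[:2]-h; print(a,np.round(p[:2],4),"s,l mm",np.round([e@d*1e3,e@l*1e3],1))
T=cast(t,[f(141,298),f(184,306)],zl+.0105); show(["tineL","tineR","mid"],[T[0],T[1],T.mean(0)])
bl,_,c=blob(mask(t["img"],"blue"),(90,190,130,215)); P=cast(t,pts(bl),zl+.0355)[:,:2]
ym=cast(t,[f(116,342),f(189,355)],zl+.02); show(["yL","yR"],ym)
v=T[0]-T[1]; print("tine line yaw",np.rad2deg(np.arctan2(v[1],v[0]))-90, np.linalg.norm(v)); v=ym[0]-ym[1]; print("yoke yaw",np.rad2deg(np.arctan2(v[1],v[0]))-90,np.linalg.norm(v))
K=cast(t,[f(176,291),f(151,272),f(207,276),f(158,205),f(217,211)],zl+.007); show(["tail","rearL","rearR","jawL","jawR"],K)
v=K[1]-K[2]; print(np.rad2deg(np.arctan2(v[1],v[0]))-90); v=K[3]-K[4]; print(np.rad2deg(np.arctan2(v[1],v[0]))-90)
print("lines", np.rad2deg(np.arctan2(*(h-K[1:3].mean(0)[:2])[::-1])))
# blue fingers/handle edge direction & side-view handle
s=pickle.load(open("side1.pkl","rb")); 
hd=cast(t,[197/4+80-.4,149/4+115-.4],zl+.019); show(["head"],hd)
```

```text
tineL [0.4993 0.2644] s,l mm [-94.6  17.3]
tineR [0.495  0.2377] s,l mm [-95.4  -9.7]
mid [0.4971 0.2511] s,l mm [-95.    3.8]
yL [0.4713 0.2744] s,l mm [-123.6   23.6]
yR [0.4646 0.2298] s,l mm [-124.5  -21.5]
tine line yaw -9.138455107191447 0.02695473915174355
yoke yaw -8.600155357546726 0.04507475957473563
tail [0.5045 0.2444] s,l mm [-86.8  -1.9]
rearL [0.5158 0.2605] s,l mm [-77.7  15.6]
rearR [0.514  0.2259] s,l mm [-74.9 -18.9]
jawL [0.5572 0.259 ] s,l mm [-36.5  19.5]
jawR [0.5542 0.2223] s,l mm [-34.7 -17.3]
-2.8377100587623687
-4.665467097493192
lines -6.2531897152648765
head [0.5899 0.2334] s,l mm [-0.7 -1.6]
```

In the camera frame the fork is about 5 mm left of the clip axis, against ±4 mm clearance. I'll correct laterally, set yaw to -6.5°, and check once more.

```bash
cat > pose.py <<'E'
from h import *
yaw=-6.5; q=quat(yaw); y=np.deg2rad(yaw); d=np.array([np.cos(y),np.sin(y)]); l=np.array([-d[1],d[0]])
rear=np.array([.5150,.2436]); bias=-.0036*l           # camera-frame rear face centre; fork's camera bias
def grip(s): return rear+bias+(s-.075)*d                # s: fork tip ahead of clip's initial rear face
E
python3 - <<'E'
from pose import *; from station import robot; import pickle
robot.move_l([*grip(-.019),.1435],rot=q,speed=.05); robot.wait(.3)
print(robot.current_position(),robot.current_force(),robot.current_time())
r=robot.get_image("top"); pickle.dump(r,open("top2.pkl","wb"))
cv2.imwrite("pics/pre2.png",cv2.resize(r["img"][145:215,90:160],None,fx=8,fy=8,interpolation=cv2.INTER_CUBIC))
E
```

```text
[0.4212345  0.25078828 0.14350756] [ 0.19843691 -0.77018236 -1.68974255] 11.6333
```

View pics/pre2.png

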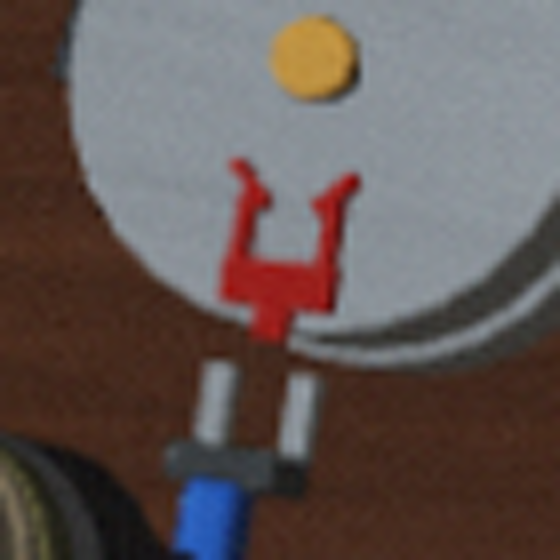

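The fork is centred on the clip now: tine midpoint (262,368) against the clip axis extrapolated to (264,368), with the tine line parallel to the rear face. Starting a guarded push.

```bash
cat >> pose.py <<'E'
from station import robot
Z=.1435
def force(n=5):
    v=[]
    for _ in range(n): v.append(robot.current_force()); robot.wait(.008)
    return np.mean(v,0)
def ahead(): return (robot.current_position()[:2]-grip(0))@d*1e3   # actual s, mm
E
python3 - <<'E'
from pose import *; import json
robot.move_l([*grip(-.004),Z],speed=.03); robot.wait(.2)
f0=force(25); json.dump(list(f0),open("f0.json","w")); print("f0",f0,robot.current_time())
s=-.004
while s<.045:
    s+=.003 if s<.02 else .001
    robot.move_l([*grip(s),Z],speed=.02); f=force(2)-f0; F=-f[:2]@d
    if s>.018 or F>2: print(round(s*1e3,1),round(ahead(),1),"F",F.round(1),"lat",(f[:2]@l).round(1),"z",f[2].round(1),round(robot.current_time(),2))
    if F>5: break
r=robot.get_image("top"); cv2.imwrite("pics/push1.png",cv2.resize(r["img"][135:205,90:160],None,fx=6,fy=6,interpolation=cv2.INTER_CUBIC))
E
```

```text
f0 [ 0.03238467 -0.01140743 -1.84643019] 12.7417
20.0 20.2 F -0.8 lat 0.4 z -0.5 15.28
23.0 23.1 F 0.2 lat 0.1 z -0.0 15.59
24.0 24.1 F 0.3 lat 0.4 z 0.2 15.86
25.0 25.1 F 0.2 lat 0.3 z 0.3 16.12
26.0 26.1 F 0.1 lat -0.0 z -0.7 16.39
27.0 27.1 F 0.1 lat 0.1 z -0.0 16.66
28.0 28.1 F -0.5 lat -0.7 z 0.1 16.93
29.0 29.1 F 0.2 lat -0.1 z -0.0 17.19
30.0 30.1 F 0.2 lat -0.1 z -0.2 17.46
31.0 31.1 F 0.1 lat 0.4 z 0.3 17.73
32.0 32.1 F -0.5 lat -0.3 z 0.2 17.99
33.0 33.0 F 0.0 lat -0.2 z 0.2 18.26
34.0 33.9 F 0.3 lat 0.7 z -0.1 18.52
35.0 34.7 F 2.0 lat -0.6 z 0.0 18.79
36.0 35.4 F 3.9 lat -1.1 z 1.1 19.06
37.0 36.8 F 4.9 lat -1.6 z 1.1 19.32
38.0 37.4 F 4.9 lat -1.2 z 1.6 19.59
39.0 37.9 F 6.2 lat -1.2 z 1.9 19.86
```

View pics/push1.png

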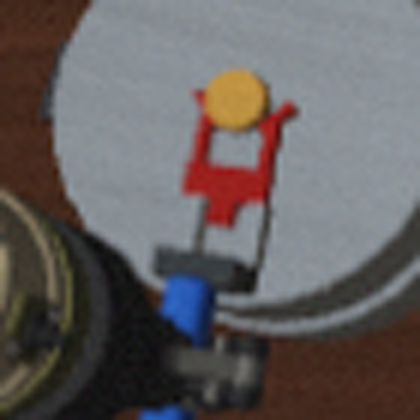

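The clip (mouth middle about (244,101)) is centred on the post once head parallax is allowed for, and the jaws have just met the neck. Continuing in finer steps through the snap.

Run:
```python
from pose import *; import json
f0=np.array(json.load(open("f0.json"))); s=.039; pk=0; dropped=False
while s<.072:
    s+=.0005
    robot.move_l([*grip(s),Z],speed=.02); f=force(2)-f0; F=-f[:2]@d; pk=max(pk,F)
    if pk>7 and F<pk-3.5: dropped=True
    print(round(s*1e3,1),round(ahead(),1),"F",F.round(1),"lat",(f[:2]@l).round(1),"z",f[2].round(1),round(robot.current_time(),2),dropped)
    if F>16 or (dropped and F>8): break
```

```text
39.5 38.1 F 6.9 lat -2.4 z 0.9 20.18 False
40.0 38.1 F 7.7 lat -0.9 z 2.2 20.44 False
40.5 38.2 F 9.3 lat -1.4 z 2.7 20.71 False
41.0 38.4 F 9.8 lat -1.7 z 2.9 20.98 False
41.5 38.5 F 11.4 lat -2.1 z 2.8 21.24 False
42.0 38.8 F 11.1 lat -1.9 z 3.8 21.51 False
42.5 38.9 F 11.8 lat -1.9 z 3.8 21.77 False
43.0 39.3 F 12.1 lat -1.8 z 4.9 22.04 False
43.5 39.7 F 13.2 lat -1.8 z 4.8 22.31 False
44.0 40.1 F 12.9 lat -1.9 z 4.6 22.57 False
44.5 40.5 F 13.4 lat -1.3 z 4.8 22.84 False
45.0 41.0 F 13.0 lat -1.7 z 4.7 23.11 False
45.5 41.2 F 14.3 lat -0.7 z 5.8 23.38 False
46.0 41.9 F 13.9 lat -2.1 z 4.8 23.64 False
46.5 42.7 F 13.3 lat -1.1 z 3.7 23.91 False
47.0 44.2 F 9.5 lat -1.6 z 3.3 24.18 True
```

Past the peak of about 14 N and falling, so the clip is snapping (my stop triggered early). Continuing until the steep rise.

Run:
```python
from pose import *; import json
f0=np.array(json.load(open("f0.json"))); s=.047; mn=99
while s<.075:
    s+=.0004
    robot.move_l([*grip(s),Z],speed=.02); f=force(2)-f0; F=-f[:2]@d; mn=min(mn,F)
    print(round(s*1e3,1),round(ahead(),1),"F",F.round(1),"lat",(f[:2]@l).round(1),"z",f[2].round(1),round(robot.current_time(),2))
    if F>16 or (F>mn+3 and F>11.3): break
```

```text
47.4 45.6 F 7.0 lat -2.0 z 1.7 24.44
47.8 48.0 F 2.5 lat -1.5 z -0.6 24.71
48.2 49.6 F 0.5 lat 0.1 z 0.3 24.98
48.6 48.9 F -0.7 lat -0.1 z -0.3 25.24
49.0 49.1 F 0.3 lat -0.1 z -0.4 25.51
49.4 49.4 F 0.3 lat -0.3 z 0.0 25.77
49.8 49.8 F 0.0 lat 0.1 z -0.0 26.04
50.2 50.2 F -0.3 lat 0.1 z 0.1 26.31
50.6 50.6 F 1.0 lat -0.6 z -0.0 26.57
51.0 51.0 F 0.6 lat 0.2 z 0.0 26.84
51.4 51.4 F 0.2 lat -0.1 z 0.0 27.11
51.8 51.9 F -0.1 lat -0.4 z 0.3 27.38
52.2 52.2 F -0.1 lat -0.3 z 0.5 27.64
52.6 52.6 F -0.0 lat -0.1 z -0.4 27.91
53.0 53.0 F -0.2 lat 0.5 z -0.3 28.18
53.4 53.4 F 0.1 lat 0.4 z 0.0 28.44
53.8 53.6 F 1.4 lat 0.7 z 0.1 28.71
54.2 53.6 F 2.2 lat 0.6 z 0.6 28.98
54.6 53.7 F 5.1 lat 0.4 z 2.0 29.24
55.0 53.8 F 6.2 lat 0.4 z 2.8 29.51
55.4 53.8 F 7.4 lat 0.2 z 3.1 29.77
55.8 53.8 F 7.4 lat 0.1 z 2.7 30.04
56.2 53.8 F 8.9 lat 0.1 z 4.0 30.31
56.6 53.8 F 9.8 lat 0.2 z 3.5 30.57
57.0 53.8 F 10.7 lat 0.3 z 3.9 30.84
57.4 53.8 F 11.3 lat 0.1 z 4.4 31.11
57.8 53.8 F 11.9 lat 0.6 z 5.0 31.38
```

A steep rise with the position stalled at 53.8 mm means the clip is home. I'll hold about 12.5 N for over a second, back off and look.

Run:
```python
from pose import *; import json
f0=np.array(json.load(open("f0.json")))
robot.move_l([*grip(.0581),Z],speed=.02)
for _ in range(8):
    f=force(20)-f0; print("hold",(-f[:2]@d).round(2),"z",f[2].round(1),round(robot.current_time(),2),round(ahead(),2))
robot.move_l([*grip(.050),Z],speed=.02); robot.move_l([*grip(.0),Z],speed=.06); robot.wait(.2)
print(force(10)-f0,robot.current_position(),robot.current_time(),robot.current_gripper_width())
r=robot.get_image("top"); a=cv2.resize(r["img"][130:200,85:155],None,fx=6,fy=6,interpolation=cv2.INTER_CUBIC)
r=robot.get_image("side"); b=cv2.resize(r["img"][120:190,200:270],None,fx=6,fy=6,interpolation=cv2.INTER_CUBIC); cv2.imwrite("pics/home.png",np.hstack([a,b[:a.shape[0]]]))
```

```text
hold 13.22 z 5.2 31.79 53.85
hold 12.99 z 5.3 31.96 53.85
hold 13.14 z 5.4 32.12 53.85
hold 13.09 z 5.4 32.29 53.85
hold 12.9 z 5.2 32.46 53.85
hold 13.18 z 5.5 32.62 53.84
hold 12.88 z 5.2 32.79 53.88
hold 12.95 z 5.1 32.96 53.89
[ 0.26179205  0.02558837 -0.10195079] [0.4402882  0.24842778 0.14338421] 34.7833 0.014116333709519166
```

View pics/home.png

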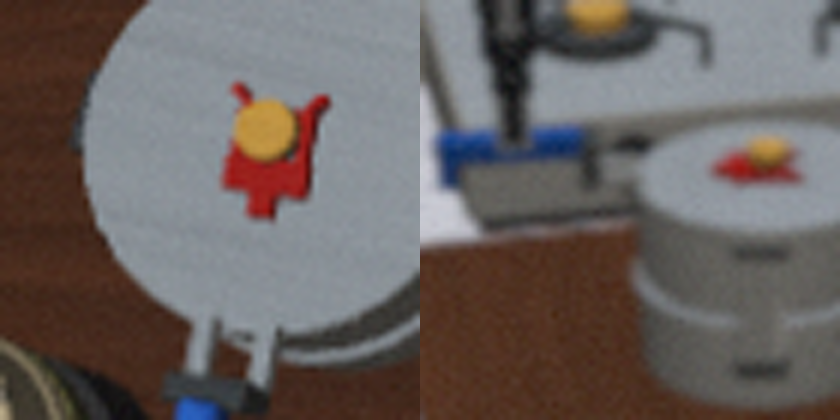

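The clip is seated: rear-face-to-post-axis distance is about 57 crop px, or roughly 23–24 mm as it should be. The side view shows the clip flat under the head and the tool still level in the grip. Now returning the tool to the middle of the trivet.

```bash
python3 - <<'E'
from pose import *; import json
f0=np.array(json.load(open("f0.json")))
robot.move_l([*grip(-.025),Z],speed=.12); p=grip(-.025); robot.move_l([*p,.25],speed=.2)
c=[.621,-.2285]; robot.goto(c+[.25],quat(-25.9)); robot.move_l(c+[.10],speed=.15); robot.move_l(c+[.032],speed=.06); robot.wait(.2)
b=force(10); print("b",b,robot.current_position(),robot.current_time())
z=.032
while z>.0235:
    z-=.0007; robot.move_l(c+[z],speed=.02); f=force(3)-b
    print(round(z,4),robot.current_position()[2].round(4),f[2].round(1))
    if f[2]>2: break
robot.wait(.3); robot.open(); robot.wait(.3); print("open",robot.current_gripper_width(),robot.current_force())
robot.move_l(c+[.12],speed=.1); robot.goto([.30,-.45,.25],quat(-25.9)); robot.wait(.3)
print(robot.current_force(),robot.current_time())
ims=[]
for n in("top","side"):
    r=robot.get_image(n); ims.append(r["img"]); 
    if n=="top":
        m,st,cc=blob(mask(r["img"],"blue"),(280,115,350,195)); P=cast(r,pts(m),.052)[:,:2]; k,a,w=pca(P); a=a if a[0]>0 else -a; qq=(P-k)@a
        print("handle",k+a*((qq.max()+qq.min())/2+.005),np.ptp(qq),np.rad2deg(np.arctan2(a[1],a[0])))
t=ims[0]; s=ims[1]; R_=lambda i,u,v,w:cv2.resize(i[v:v+w,u:u+w],(400,400),interpolation=cv2.INTER_CUBIC)
cv2.imwrite("pics/end.png",np.vstack([np.hstack([R_(t,275,115,80),R_(s,260,200,80)]),cv2.resize(t[40:250,60:400],(800,494))])[:600*2]);
E
python3 -c "
import cv2;i=cv2.imread('pics/end.png');cv2.imwrite('pics/end.png',cv2.resize(i,None,fx=.67,fy=.67))"
```

```text
b [-0.08384458 -0.10956763 -2.16414262] [ 0.6211242  -0.22860433  0.0322793 ] 40.5333
0.0313 0.0312 0.2
0.0306 0.0305 -0.0
0.0299 0.0298 -0.2
0.0292 0.0292 0.5
0.0285 0.0284 0.3
0.0278 0.0277 0.2
0.0271 0.027 0.0
0.0264 0.0264 0.1
0.0257 0.0256 0.2
0.025 0.0252 1.4
0.0243 0.0251 7.1
open 0.08524452138214453 [ 0.4867374  -0.41149467  0.23536258]
[0.35496858 0.28543116 0.45763434] 47.7667
handle [ 0.62069414 -0.22805841] 0.09121995308126635 -25.852374678972293
```

View pics/end.png

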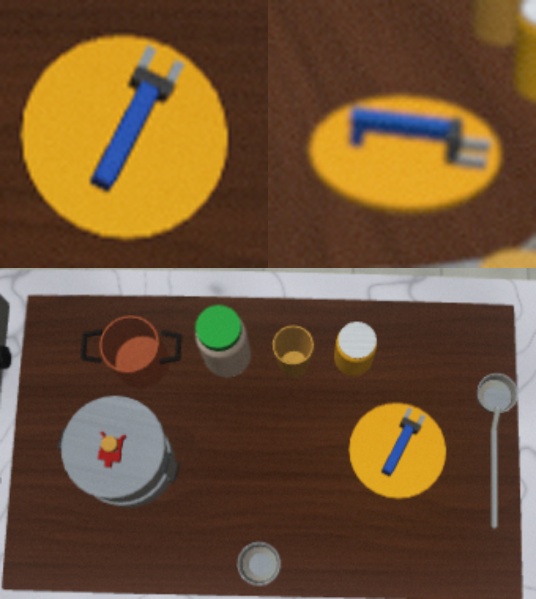

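The tool lies flat in the middle of the trivet, the clip is on the post, and the bystanders haven't moved. Handing in.

```bash
python3 -c "
from station import robot
print(robot.current_time(),robot.current_joint_vel().round(4) if hasattr(robot.current_joint_vel(),'round') else robot.current_joint_vel()); robot.close_job()"
```

```text
47.8667 [-0.0035 -0.0014  0.0006  0.0015 -0.0002 -0.0007]
the job is handed in; nothing more can be done
```

The lid is locked and the fork tool is back on the trivet. I handed the job in at about 48 s of the 72 s allowed; the system gives no verdict.

- **Pick-up:** I took the blue-handled fork from the trivet. The orange fork on the worktop was the look-alike.
- **Push:** Force rose to about 14 N, fell to 0 as the clip snapped, then rose steeply with the fork stalled at 53.8 mm of travel. I held 12.9–13.2 N (wrist reading, slightly above the 12 N asked) for about 1.3 s. The highest stepwise reading was 14.3 N.
- **Return:** I set the tool down by touch at about 7 N and let go.
- **Last checks:** Pictures show the clip flat under the brass head, with its rear face about 23–24 mm from the post axis (24 mm is home). The handle centre measured (0.621, -0.228), within a few mm of the trivet's centre, and the tool is flat. By eye, the bystanders had not moved.

**Disagreements:**
- Before the push, the camera showed the fork about 5 mm left of the clip axis, so I corrected it and checked again.
- During the hold the wrist also read about 5 N upward, probably the tines resting on the lid. The true force on the clip may therefore differ from the reading by about 1 N.

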